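# Seat the tube carrier on the mixer's drive key

## Robot

A 7-joint arm with a two-finger parallel gripper is mounted at the origin on a cart in front of the work surface, level with it; the furniture and walls round the work are solid. World frame = base frame: x ahead of the robot, y to its left, z up, the work surface at z = 0. Lengths are in mm, angles in rad, forces in N, time in s.
With the tool pointing down it reaches from about 425 to 875 mm from the base axis. Payload 8.4 kg.
Tool frame: the origin (TCP) lies midway between the tips of the shut fingers; the grasp point (between the pads) lies 19 mm behind it (bot.grip_point_offset is the distance from the TCP to the grasp point, in mm); z points along the fingers, x is the direction in which the jaws open and shut, and the axes are right-handed (so a half turn about z gives the same grasp; the last joint's range is limited). The gripper opens to 85 mm and grips with 20 to 120 N. Pads are 22 mm wide; open, the fingers measure 114 mm over their backs; the gripper's body (76 mm by 85 mm) begins 54 mm behind the grasp point. The pads swing forward as they close: fully open they stand 13 mm farther back than shut.
Start: joints at [1.134, 0.333, 0.04, 1.465, -0.013, 1.343, -0.059], TCP at [215.395, -613.245, 231.308] pointing down, gripper open.
Joint ranges: [-2.58, 2.58], [-0.38, 2.09], [-1.3, 1.39], [0.25, 2.4], [-1.5, 4.64], [0.08, 2.09], [-2.65, 2.65]. Speed limits (rad/s): [2.22, 2.22, 2.79, 2.79, 3.14, 3.14, 3.14].

## Interface

Orientations are given as a unit quaternion [w, x, y, z].
In Python, from station import bot, grab_frame, recognise gives the robot as it stands. The module is installed in compiled form; this text tells all that it offers.
- The arm moves only by the shell command python3 -m jog 'ROWS' [FORCE]. ROWS is JSON, a list that holds one entry, the list of rows, each a list of 7 numbers: the turn, a rotation vector about the world's x, y, z in degrees, then the shift along the world's x, y, z in mm, then the finger opening in mm, from 0 to 85.4. A call has 1 to 12 rows; each row is the pose to reach, as a shift and turn from the pose commanded when the call began; what a row does not reach only later rows make up. A row lasts 1/10 s, in which the tool goes at most 50 mm and 8.59 degrees, less where a joint would pass 70% of its speed; a pose out of reach is approached as far as the arm can. A call with a gripper value outside its range is refused whole. The fingers move at their own pace and stop on an object; FORCE is the grip in N (left out, the last holds). Time passes only in rows, so rows that repeat a pose let the fingers close. It gives the time, the measured TCP pose, the force and the opening at its end, in the units of the state.
- bot.get_obs(): the state, without advancing time (a new reading comes with each control period).
- grab_frame(name): name is "scene" or "top"; returns a dict with "img" (384x512x3 uint8, red, green, blue), "depth" (384x512 float32, mm along the optical axis (not along the pixel's ray), 0 where there is no reading), "K" (3x3 intrinsics, pixels), "k1" (the pictures are not rectified: a ray, as slopes to the right and down, at radius r is drawn at 1 + k1 r^2 times it, then the intrinsics apply), "camera_from_world" (4x4, takes a point from world to camera coordinates). Camera axes: x right, y down, z forward; pixel columns grow to the right and rows downward; lengths in mm; the calibration is good to about 2 mm. A picture is of the moment at which its call begins.
- bot.finish_job(): hands the job in, once; it reports no verdict.
Trained networks look in the newest picture that a camera, given by its name, has taken for a name from the list of things; names that differ only in an ending like _2 or _b are one class to them, and where a whole thing is asked for, a point or a joint stands for the part that bears it (a point fixed in the world has none). Each returns a list of dicts, best first, with "score" (0 to 1); they miss things now and then, are a little off and sometimes report something else, mostly with a low value. They report only what shows in the picture. A call takes as long as a camera call. They do not tell look-alikes from the thing itself.
- recognise(label, camera): "centre" ([row, column] in pixels, amid what is visible of it).
The state is a dict: "clock": time; "joint_pos": joint angles; "joint_vel": joint speeds; "tau": joint torques, N m; "eef_pos": TCP position; "tcp_rot": TCP orientation; "contact_force": force on the tool from outside, world axes, zero at the start; "ft_torque": the same for the moment, N m; "gripper_width": finger opening in mm.
Only numpy, scipy, OpenCV 4.12 (cv2) and the standard library are available. Lean on these libraries where they do the work, as an engineer would, in place of code of your own. Each camera call takes 0.05 s, during which the arm holds its last target.

## Task

Pick up the round tube carrier by its grip bar and seat it in the round well of the bench mixer. The drive key down in the well has stopped at an unknown angle, somewhere between 15 and 75 degrees anticlockwise (seen from above) of the mixer's index rib, so rest the carrier gently on the key and turn it until the slot in its underside drops over the key, never forcing it down, then let it go fully home with its flange flush on the mixer's top. Leave the timer, the label roll and the marker where they lie.

Things in the scene. Friction and masses are not known exactly. Their poses are not given: they have to be found in the camera images.
- carrier: loose grey tube carrier, about 0.3 kg, 60 mm high, upright on the worktop. Origin: centre of its underside, z up. Round spigot 60 mm in diameter, 14 mm high; above it a flange 84 mm in diameter, z = 14 to 24 mm; above that a white grip bar 40 mm (x) by 22 mm (y), z = 24 to 60 mm. Starts with its x axis within 35 degrees of world x
- carrier_slot (a point): point on the carrier's axis at its underside (the carrier's origin). The slot in the underside is 8 mm wide (y), 10 mm deep, and runs along x from -11 to +19 mm; its arms are unequal, so it fits the key only one way round. The long arm points to +x, marked by a small black pointer rib on the flange's rim
- mixer: bench mixer, fixed to the worktop, 130 x 130 mm, 58 mm high, white with a grey top, a knob on its -x (front) face. Origin: centre of its underside, z up. A dark index rib 12 mm long lies on its top near the +x edge. Pushing the carrier against the mixer or its key with more than 35 N counts as forcing
- mixer_well (a point): centre of the mouth of the round well in the mixer's top, 63 mm in diameter, 16 mm deep, level with the top face, 58 mm above the worktop; axes as the mixer's. With the carrier seated (flange on the mixer's top) the carrier's origin lies 14 mm below this point
- key_top (a point): point on the well's axis at the height of the drive key's top, 6 mm below the mixer's top; axes as the mixer's, NOT the key's. The key is a dark steel bar 5 mm wide, long arm 17.5 mm from the axis, short arm 9.5 mm the other way, on a braked spindle. Its angle is not reported: the long arm lies 15 to 75 degrees anticlockwise (from above) of the mixer's +x
- bench_timer: bystander: small white bench timer, 64 x 64 x 22 mm, loose on the worktop; origin at the centre of its underside
- label_roll: bystander: white label roll, 58 mm in diameter and 24 mm high, loose on the worktop; origin at the centre of its underside
- marker_black: bystander: marker pen, 134 mm long (y) and 15 mm thick, loose on the worktop; origin at the centre of its underside
- key_stop (a point): point on the well's axis where the key's top stands when pushed down to its hard stop, 11 mm below the mixer's top. The key is sprung: it starts to sink at 3 N and takes about 8 N at the stop, where a wrongly turned carrier is still 3 mm short of home. When slot and key agree (within about 6 degrees) the key pops up into the slot and the upward force on the carrier vanishes
Mind the look-alikes: they are no part of the job. Of the things that look like the mixer, the larger one is meant.

How it is judged:
By the outcome, as a careful person would: the job done as asked, in the order asked, and still so for the second after the job is handed in, with the robot touching nothing.
It also fails if it takes over 56 s, if anything falls off the work surface, if the arm or the gripper's body presses on something with over 40 N, if the wrist force passes 120 N, or if a joint passes its speed limit or range.

## Working session

There is one attempt and no reset: what is moved stays moved. The work goes in short steps, Python scripts to look and compute and a shell command to move; the robot and the scene stay as the last step left them, time stands still between calls to the robot, and variables do not carry over. Pictures are saved under pics/ and viewed, and the job is handed in when it is done.

```bash
mkdir -p pics; cat > h.py <<'E'
import numpy as np, cv2
from station import bot, grab_frame, recognise
def world(f,r,c,z=None):
    K=f["K"];T=np.array(f["camera_from_world"])
    k1=f["k1"]
    p=np.array([(c-K[0][2])/K[0][0],(r-K[1][2])/K[1][1]]);u=p.copy()
    for _ in range(20): u=p/(1+k1*(u@u))
    d=np.array([u[0],u[1],1.]);R=T[:3,:3];t=T[:3,3];o=-R.T@t;w=R.T@d
    if z is None:
        s=f["depth"][int(round(r)),int(round(c))]
        if s==0: return None
    else: s=(z-o[2])/w[2]
    return o+s*w
def pix(f,P):
    K=f["K"];T=np.array(f["camera_from_world"]);q=T[:3,:3]@np.array(P,float)+T[:3,3]
    u=q[:2]/q[2];u=u*(1+f["k1"]*(u@u));return [K[1][1]*u[1]+K[1][2],K[0][0]*u[0]+K[0][2]]
E
python3 - <<'E'
from h import *
for n in ["top","scene"]:
    f=grab_frame(n); cv2.imwrite(f"pics/{n}0.png",cv2.cvtColor(f["img"],cv2.COLOR_RGB2BGR))
    np.savez(f"{n}0.npz",**{k:np.array(v) for k,v in f.items()})
    T=np.array(f["camera_from_world"]);print(n,-T[:3,:3].T@T[:3,3],f["k1"],f["K"][0][0])
    for l in ["carrier","mixer","bench_timer","label_roll","marker_black"]:
        for d in recognise(l,n)[:4]:
            print(l,round(d["score"],2),d["centre"],np.round(world(f,*d["centre"]),0) if world(f,*d["centre"]) is not None else None)
o=bot.get_obs();print({k:np.round(v,3) for k,v in o.items()})
E
```

```text
top [408.32899961 -70.39425942 986.73342157] -0.029279093704480105 363.9825059026378
carrier 0.93 [175.2, 296.9] [ 561. -154.   62.]
carrier 0.25 [134.8, 234.2] [681.  12.  18.]
mixer 0.94 [175.8, 193.9] [564. 116.  43.]
mixer 0.79 [133.2, 340.6] [ 679. -275.   31.]
mixer 0.18 [176.5, 296.0] [ 558. -152.   57.]
bench_timer 0.76 [134.8, 234.0] [681.  12.  18.]
label_roll 0.87 [256.0, 230.9] [353.  21.   1.]
marker_black 0.64 [243.7, 296.9] [ 385. -155.   14.]
scene [-17.41142589 371.00527545 551.44955737] 0.02281433199838997 355.36357903326564
carrier 0.9 [197.9, 269.5] [ 541. -140.   30.]
mixer 0.72 [231.2, 178.2] [554. 117.  44.]
mixer 0.65 [166.1, 274.5] [ 641. -246.   42.]
bench_timer 0.55 [198.4, 193.8] [670.   9.  23.]
bench_timer 0.19 [199.8, 269.7] [ 539. -139.   25.]
label_roll 0.93 [270.2, 269.4] [369.  10.   3.]
marker_black 0.59 [236.9, 320.9] [ 371. -151.    6.]
{'clock': np.float64(0.6), 'joint_pos': array([ 1.134,  0.333,  0.04 ,  1.465, -0.013,  1.343, -0.058]), 'joint_vel': array([-0.001,  0.   ,  0.001,  0.   ,  0.   ,  0.001, -0.001]), 'tau': array([-2.0000e-03, -6.5796e+01,  1.3620e+00, -4.0567e+01,  1.7000e-02,
        3.0000e-03,  0.0000e+00]), 'eef_pos': array([ 215.375, -613.264,  231.342]), 'tcp_rot': array([ 0.   ,  0.816, -0.578,  0.   ]), 'contact_force': array([-0.282, -0.259,  0.157]), 'ft_torque': array([ 0.041, -0.046, -0.063]), 'gripper_width': np.float64(85.475)}
```

```bash
python3 - <<'E'
import cv2
t=cv2.imread("pics/top0.png")
a=cv2.resize(t[135:215,250:350],None,fx=7,fy=7,interpolation=cv2.INTER_CUBIC);cv2.imwrite("pics/car.png",a)
a=cv2.resize(t[130:220,145:245],None,fx=6.6,fy=6.6,interpolation=cv2.INTER_CUBIC);cv2.imwrite("pics/mix.png",a)
E
```

```text
(no output)
```

View pics/top0.png

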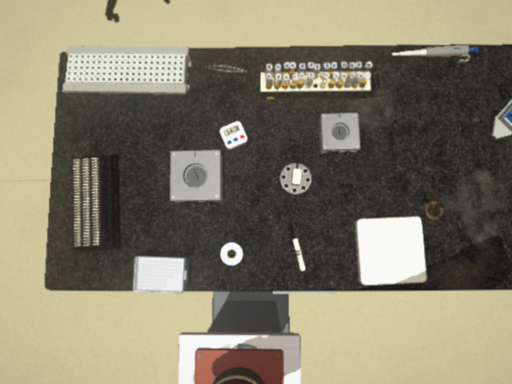

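View pics/scene0.png

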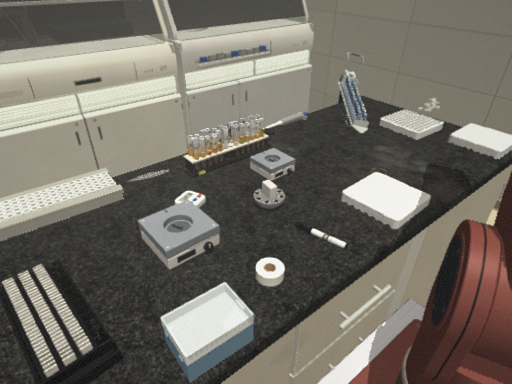

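```bash
sleep 1
```

```text
(no output)
```

View pics/car.png

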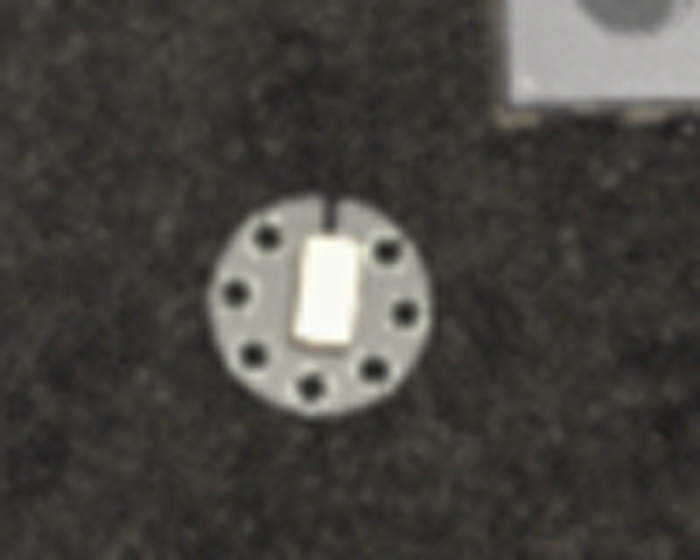

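View pics/mix.png

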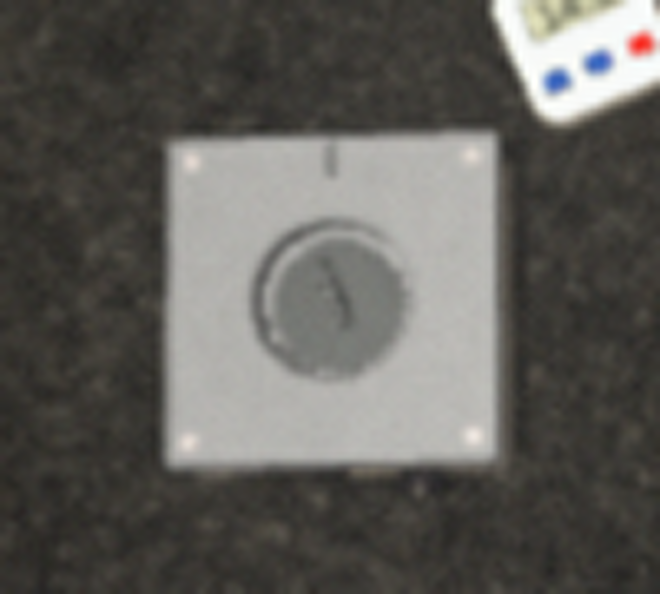

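```bash
cat > seg.py <<'E'
from h import *
def plane(f,z,xr,yr,s=0.25):
    # rectify plane z: image rows = x descending, cols = y descending
    xs=np.arange(xr[1],xr[0],-s);ys=np.arange(yr[1],yr[0],-s)
    K=f["K"];T=f["camera_from_world"]
    Y,X=np.meshgrid(ys,xs);P=np.stack([X,Y,np.full_like(X,z)],-1)@T[:3,:3].T+T[:3,3]
    u=P[...,:2]/P[...,2:];r=1+f["k1"]*(u**2).sum(-1,keepdims=True);u=u*r
    m1=(u[...,0]*K[0][0]+K[0][2]).astype(np.float32);m2=(u[...,1]*K[1][1]+K[1][2]).astype(np.float32)
    return cv2.remap(cv2.cvtColor(f["img"],cv2.COLOR_RGB2BGR),m1,m2,cv2.INTER_CUBIC)
E
python3 - <<'E'
from seg import *
for n in ["top","scene"]:
    f=dict(np.load(f"{n}0.npz"))
    f["k1"]=float(f["k1"])
    for nm,z,xr,yr in [("flange",24,(500,620),(-210,-90)),("bar",60,(500,620),(-210,-90)),("mixer",58,(480,640),(30,200))]:
        im=plane(f,z,xr,yr);g=cv2.cvtColor(im,cv2.COLOR_BGR2GRAY)
        cv2.imwrite(f"pics/{n}_{nm}.png",im)
        if nm=="bar": m=(g>215)
        else: m=(g>100)
        if nm=="flange" : m&=True
        m=cv2.morphologyEx(m.astype(np.uint8),cv2.MORPH_CLOSE,np.ones((25,25)))
        cs,_=cv2.findContours(m,cv2.RETR_EXTERNAL,cv2.CHAIN_APPROX_NONE);c=max(cs,key=cv2.contourArea)
        (cx,cy),(w,h),a=cv2.minAreaRect(c);X=lambda cx,cy:(xr[1]-cy*.25,yr[1]-cx*.25)
        print(n,nm,"rect",np.round(X(cx,cy),1),np.round([w/4,h/4],1),round(a,1))
        if nm=="flange": (ex,ey),ax,_=cv2.fitEllipse(c);print(" ell",np.round(X(ex,ey),1),np.array(ax)/4)
E
```

```text
top flange rect [ 559.3 -152.7] [84.4 84.5] 31.8
 ell [ 559.  -152.5] [84.00267792 84.72143555]
top bar rect [ 559.3 -152.7] [21.8 39.4] 11.7
top mixer rect [563.5 110.4] [135.7 134.4] 88.8
scene flange rect [ 572.6 -156.8] [ 86.  116.4] 13.2
 ell [ 566.6 -160. ] [ 78.23134613 121.25380707]
scene bar rect [ 558.  -152.3] [19.8 39.4] 7.5
scene mixer rect [560.1 111.9] [159.8 163.2] 90.0
```

```bash
sleep 4; python3 -c "
import cv2,numpy as np
a=[cv2.imread('pics/%s.png'%n) for n in ['top_flange','scene_bar']]
cv2.imwrite('pics/c1.png',np.hstack([cv2.resize(x,(400,400)) for x in a]))
a=[cv2.imread('pics/%s_mixer.png'%n) for n in ['top','scene']]
print(a[0].shape)
cv2.imwrite('pics/c2.png',np.hstack([cv2.resize(x[:, :],(400,376)) for x in a]))
f=np.load('top0.npz')
import seg
f={k:(f[k] if k!='k1' else float(f[k])) for k in f.files}
k=seg.plane(f,52,(535,595),(85,145),.1);cv2.imwrite('pics/key.png',k)
f=np.load('scene0.npz');f={k:(f[k] if k!='k1' else float(f[k])) for k in f.files}
k=seg.plane(f,52,(535,595),(85,145),.1);cv2.imwrite('pics/key2.png',k)
"
```

```text
(640, 680, 3)
```

```bash
sleep 7
```

```text
(no output)
```

View pics/c1.png

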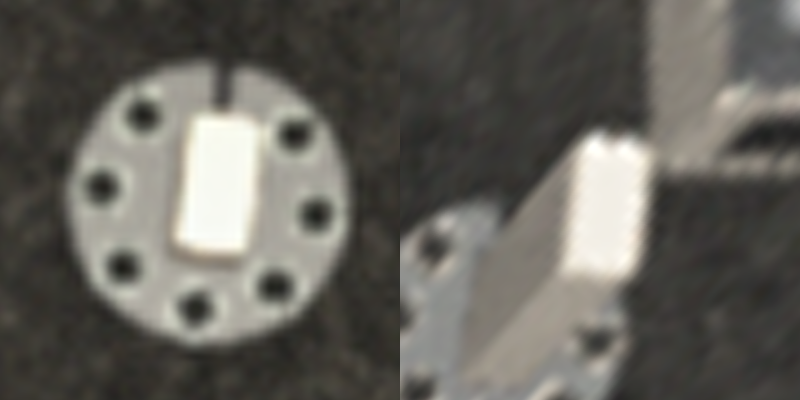

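View pics/c2.png

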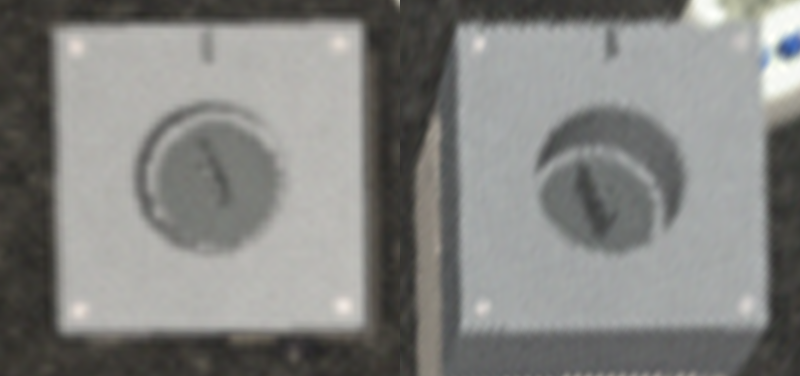

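View pics/key.png

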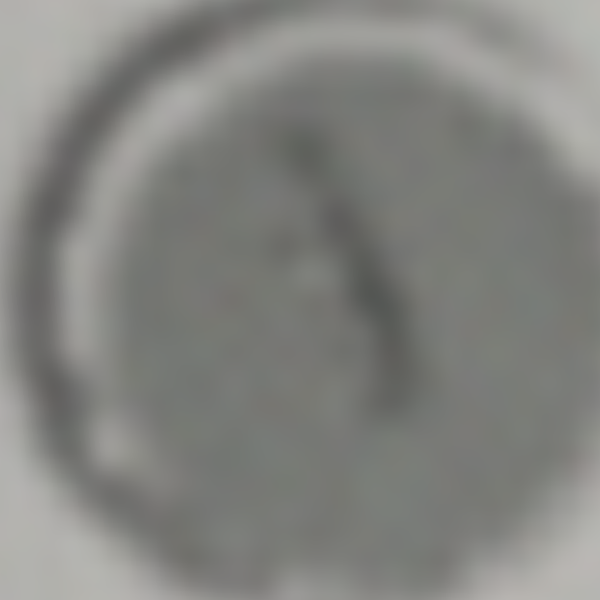

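View pics/key2.png

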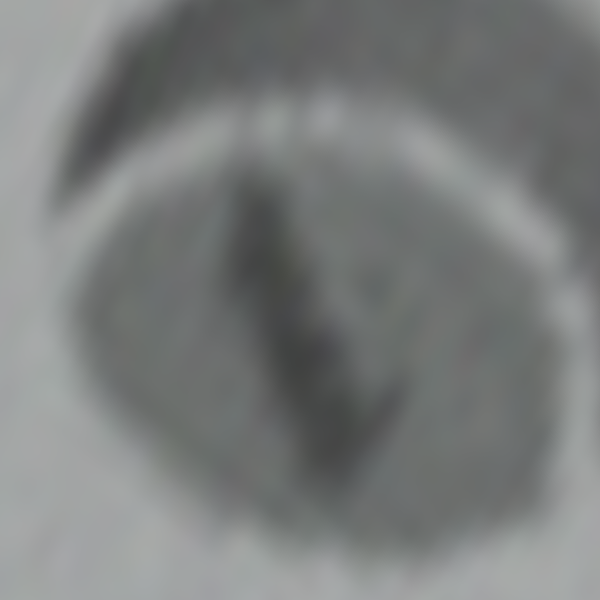

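```bash
python3 - <<'E'
from seg import *
for n in ["top","scene"]:
    f=dict(np.load(f"{n}0.npz"));f["k1"]=float(f["k1"])
    im=plane(f,58,(480,640),(30,200)).astype(float)
    g=cv2.GaussianBlur(im.mean(2),(0,0),4)
    red=im.mean(2)-cv2.GaussianBlur(im.mean(2),(0,0),18)
    pts=[]
    for sx in (1,-1):
        for sy in (1,-1):
            px,py=565+sx*56,110.5+sy*56
            r,c=int((640-px)*4),int((200-py)*4);w=28
            p=np.clip(red[r-w:r+w,c-w:c+w],8,None)-8;p=p.astype(float)
            yy,xx=np.mgrid[r-w:r+w,c-w:c+w];s=p.sum()
            pts.append((640-(yy*p).sum()/s/4,200-(xx*p).sum()/s/4))
    pts=np.array(pts);d=pts[[0,1]].mean(0)-pts[[2,3]].mean(0)
    print(n,np.round(pts,1).tolist(),pts.mean(0),np.degrees(np.arctan2(d[1],d[0])))
    # bar
    for z in (60,):
        im=plane(f,z,(500,620),(-210,-90));g=cv2.cvtColor(im,cv2.COLOR_BGR2GRAY)
        for th in (190,205,220,230):
            m=(g>th).astype(np.uint8);cs,_=cv2.findContours(m,0,1);c=max(cs,key=cv2.contourArea)
            M=cv2.moments(c);a=.5*np.degrees(np.arctan2(2*M["mu11"],M["mu20"]-M["mu02"]))
            print(n,th,620-M["m01"]/M["m00"]/4,-90-M["m10"]/M["m00"]/4,"yaw",-((a%180)-90),M["m00"]/16)
E
```

```text
top [[622.8, 168.4], [623.2, 52.5], [507.1, 168.7], [507.8, 52.4]] [565.21382757 110.51358776] -0.03820999767139488
top 190 559.4911693131351 -153.08951450994707 yaw -9.534920574334464 856.09375
top 205 559.3461484733587 -152.91014767511476 yaw -8.825583145437491 782.96875
top 220 559.1109562370017 -152.67479755741405 yaw -7.284837088572942 706.21875
top 230 559.0552220793038 -152.62067870357137 yaw -6.932632093842457 655.96875
scene [[623.0, 168.6], [622.4, 55.2], [507.9, 168.4], [508.6, 51.6]] [565.45107557 110.94948921] 0.9455008662462063
scene 190 557.4503304226162 -151.75143037389597 yaw -9.288711653935977 833.84375
scene 205 557.6434439697666 -151.87651303538175 yaw -8.441903867853114 760.75
scene 220 557.8465542847518 -151.9940019597936 yaw -7.6764243925385784 680.34375
scene 230 558.0628478980979 -152.13660229484685 yaw -7.0378950204456885 610.0625
```

```bash
python3 -m jog '[[[0,0,-2,27,36,0,85],[0,0,-4,55,74,0,85],[0,0,-7,84,113,0,85],[0,0,-9,113,152,0,85],[0,0,-11,142,191,-10,85],[0,0,-13,171,230,-20,85],[0,0,-16,200,269,-30,85],[0,0,-18,229,308,-40,85],[0,0,-20,258,347,-50,85],[0,0,-22,287,386,-60,85],[0,0,-24,315,424,-70,85],[0,0,-26.4,343,461,-80,85]]]' 40; python3 -c "
from station import bot;o=bot.get_obs();print(o['joint_pos'],o['tcp_rot'])"
```

```text
clock: 1.8
eef_pos: [559.4, -150.5, 151.2]
tcp_rot: [0.0, -0.662, 0.75, -0.0]
contact_force: [-0.3, -1.3, 0.3]
gripper_width: 84.8
[ 0.44203723  0.2645537  -0.29976227  1.73053575  0.08446859  1.15839241
 -1.57703805] [ 1.96013420e-04 -6.61750880e-01  7.49723713e-01 -2.98986927e-04]
```

```bash
python3 -m jog '[[[0,0,0,0,0,-20,85],[0,0,0,0,0,-50,85],[0,0,0,0,0,-80,85],[0,0,0,0,0,-100,85],[0,0,0,0,0,-115,85],[0,0,0,0,0,-121,85],[0,0,0,0,0,-121,85]]]'
```

```text
clock: 2.5
eef_pos: [558.3, -152.2, 30.0]
tcp_rot: [-0.0, -0.662, 0.749, 0.0]
contact_force: [0.3, -1.2, -0.2]
gripper_width: 84.9
```

```bash
python3 -m jog '[[[0,0,0,0,0,0,40],[0,0,0,0,0,0,20],[0,0,0,0,0,0,10],[0,0,0,0,0,0,10],[0,0,0,0,0,0,10],[0,0,0,0,0,0,10],[0,0,0,0,0,0,10],[0,0,0,0,0,0,10]]]' 40
```

```text
clock: 3.3
eef_pos: [558.7, -152.3, 30.8]
tcp_rot: [0.0, -0.662, 0.749, -0.0]
contact_force: [-2.0, 0.7, 5.5]
gripper_width: 21.2
```

```bash
python3 -m jog '[[[0,0,0,0,0,15,10],[0,0,0,0,0,40,10],[0,0,0,0,0,70,10],[0,0,0,0,0,90,10],[0,0,2,0,30,90,10],[0,0,5,2,70,90,10],[0,0,8,3,110,90,10],[0,0,11,4,150,90,10],[0,0,13,5,190,90,10],[0,0,15,6,225,90,10],[0,0,15,6.3,250,90,10],[0,0,15,6.3,263.2,90,10]]]'; python3 -m jog '[[[0,0,0,0,0,0,10],[0,0,0,0,0,0,10],[0,0,0,0,0,0,10]]]'
python3 - <<'E'
from seg import *
o=bot.get_obs();print(o['joint_pos'],o['contact_force'],o["gripper_width"])
for n in ["top","scene"]:
    f=grab_frame(n);np.savez(f"{n}1.npz",**{k:np.array(v) for k,v in f.items()})
    im=cv2.cvtColor(f["img"],cv2.COLOR_RGB2BGR)
    cv2.imwrite(f"pics/{n}1.png",cv2.resize(im[120:300,100:300],None,fx=3.3,fy=3.3,interpolation=cv2.INTER_CUBIC))
E
```

```text
clock: 4.5
eef_pos: [564.0, 113.8, 120.7]
tcp_rot: [-0.0, 0.755, -0.655, -0.0]
contact_force: [0.2, 1.0, -4.1]
gripper_width: 21.4
clock: 4.8
eef_pos: [564.9, 108.7, 120.2]
tcp_rot: [0.001, 0.754, -0.657, 0.0]
contact_force: [0.1, 0.7, -4.1]
gripper_width: 21.3
[ 0.13165109  0.30736048 -0.4716347   1.76419038  0.15524273  1.1073675
 -1.82538603] [ 0.09678221  0.65622232 -4.06753081] 21.25548932597865
```

```bash
sleep 8
```

```text
(no output)
```

View pics/top1.png

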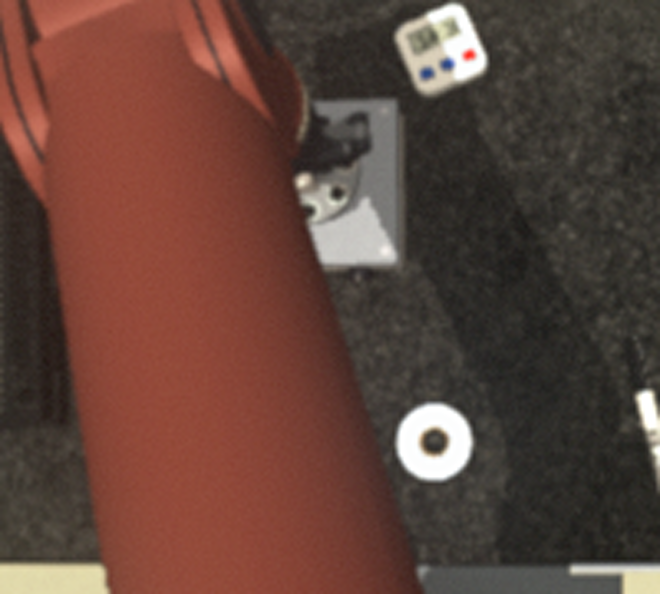

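View pics/scene1.png

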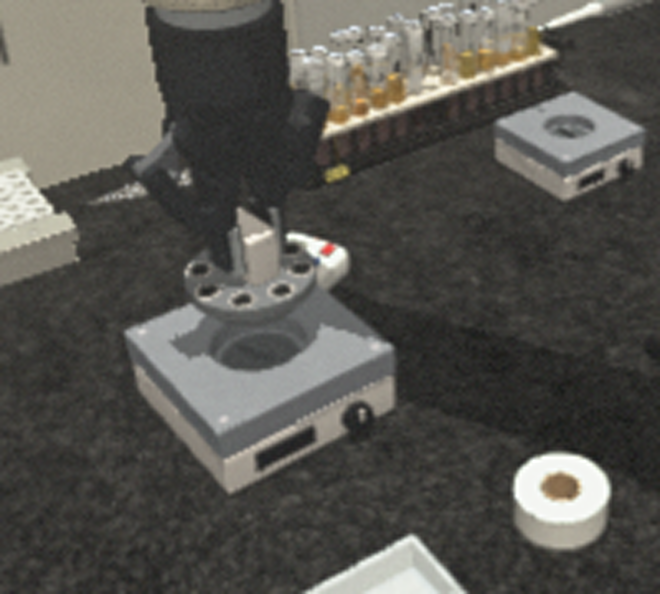

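```bash
python3 -m jog '[[[0,0,0,0,0,-10,10],[0,0,0,0,0,-20,10],[0,0,0,0,0,-26,10],[0,0,0,0,0,-26,10],[0,0,0,0,0,-26,10],[0,0,0,0,0,-26,10],[0,0,0,0,0,-26,10],[0,0,0,0,0,-26,10]]]'
python3 - <<'E'
from seg import *
o=bot.get_obs();p=o["eef_pos"];print(p,o['contact_force'],o["tcp_rot"])
for n in ["scene"]:
    f=grab_frame(n);np.savez(f"{n}2.npz",**{k:np.array(v) for k,v in f.items()})
    im=cv2.cvtColor(f["img"],cv2.COLOR_RGB2BGR)
    S=6;r0,c0=165,125
    A=cv2.resize(im[r0:r0+100,c0:c0+130],None,fx=S,fy=S,interpolation=cv2.INTER_CUBIC)
    B=A.copy();zb=p[2]-30
    def dr(P,col):
        q=np.array([pix(f,a) for a in P]);q=np.stack([(q[:,1]-c0+.5)*S,(q[:,0]-r0+.5)*S],1).astype(np.int32)
        cv2.polylines(B,[q],True,col,1)
    t=np.linspace(0,2*np.pi,90)
    dr([(p[0]+42*np.cos(a),p[1]+42*np.sin(a),zb+24) for a in t],(0,0,255))
    dr([(p[0]+30*np.cos(a),p[1]+30*np.sin(a),zb) for a in t],(0,255,255))
    dr([(565+31.5*np.cos(a),110.7+31.5*np.sin(a),58) for a in t],(0,255,0))
    dr([(565+65*a,110.7+65*b,58) for a,b in [(1,1),(1,-1),(-1,-1),(-1,1)]],(0,255,0))
    cv2.imwrite("pics/ov2.png",B);cv2.imwrite("pics/raw2.png",A)
E
```

```text
clock: 5.7
eef_pos: [564.9, 111.0, 94.6]
tcp_rot: [-0.0, 0.754, -0.656, 0.0]
contact_force: [-0.5, 0.1, -3.7]
gripper_width: 21.4
[564.87123203 111.03819478  94.6148484 ] [-0.46095045  0.14931509 -3.71374662] [-2.05721631e-04  7.54469347e-01 -6.56335232e-01  1.62129572e-04]
```

```bash
sleep 8
```

```text
(no output)
```

View pics/ov2.png

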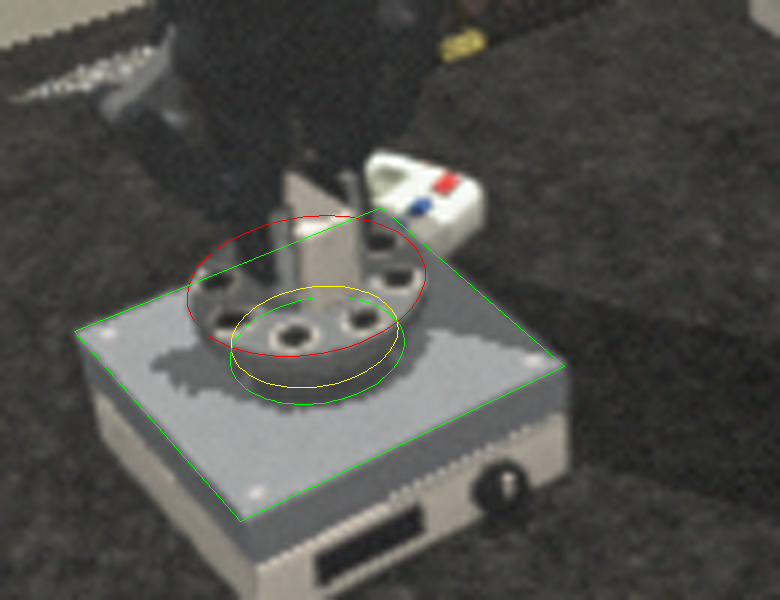

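View pics/raw2.png

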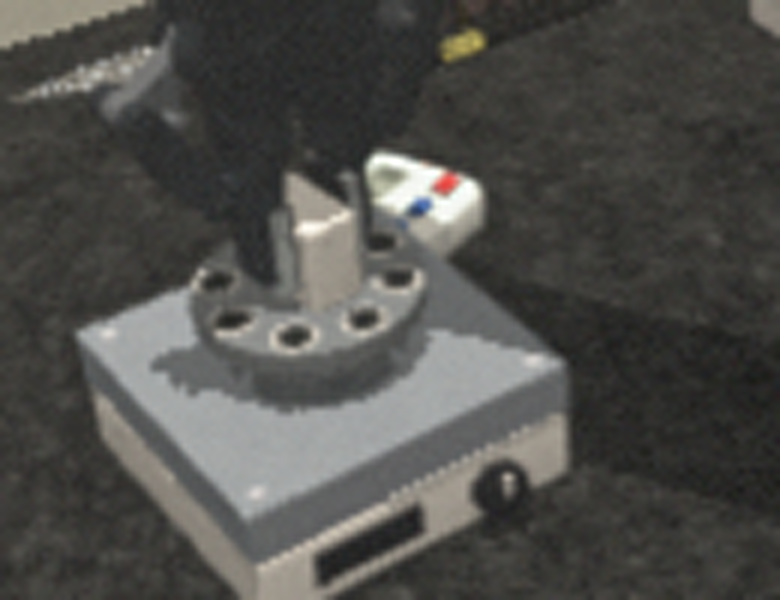

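```bash
python3 -m jog '[[[0,0,0,0,0,-2,10],[0,0,0,0,0,-4,10],[0,0,0,0,0,-6,10],[0,0,0,0,0,-7.5,10],[0,0,0,0,0,-9,10],[0,0,0,0,0,-9,10],[0,0,0,0,0,-9,10]]]'
```

```text
clock: 6.45
eef_pos: [564.7, 111.0, 85.3]
tcp_rot: [-0.0, 0.754, -0.656, -0.0]
contact_force: [-0.3, -0.6, -3.3]
gripper_width: 21.6
```

```bash
python3 -m jog '[[[0,0,0,0,0,-1,10],[0,0,0,0,0,-2,10],[0,0,0,0,0,-3,10],[0,0,0,0,0,-3.5,10],[0,0,0,0,0,-3.5,10],[0,0,0,0,0,-3.5,10]]]'
```

```text
clock: 7.05
eef_pos: [564.8, 111.0, 82.0]
tcp_rot: [-0.0, 0.754, -0.656, 0.0]
contact_force: [-1.1, 0.6, -0.5]
gripper_width: 21.6
```

```bash
python3 -m jog '[[[0,0,0,0,0,-0.5,10],[0,0,0,0,0,-1,10],[0,0,0,0,0,-1,10]]]';python3 -m jog '[[[0,0,2,0,0,0,10],[0,0,4,0,0,0,10],[0,0,4,0,0,0,10],[0,0,4,0,0,0,10]]]'
```

```text
clock: 7.35
eef_pos: [564.9, 111.0, 80.9]
tcp_rot: [-0.0, 0.754, -0.656, 0.0]
contact_force: [-0.7, -0.8, 1.2]
gripper_width: 21.7
clock: 7.75
eef_pos: [564.9, 110.7, 80.9]
tcp_rot: [-0.0, 0.776, -0.63, 0.0]
contact_force: [-0.5, -1.2, 0.9]
gripper_width: 21.4
```

```bash
for i in 1 2; do python3 -m jog '[[[0,0,1,0,0,0,10],[0,0,2,0,0,0,10],[0,0,2,0,0,0,10]]]'|grep -E "eef|contact|rot"; done
```

```text
eef_pos: [564.8, 110.8, 80.8]
tcp_rot: [-0.0, 0.788, -0.616, 0.0]
contact_force: [1.1, -1.6, 0.9]
eef_pos: [564.7, 111.0, 80.8]
tcp_rot: [-0.0, 0.799, -0.602, -0.0]
contact_force: [0.8, -2.1, -0.3]
```

```bash
python3 -m jog '[[[0,0,1,0,0,0,10],[0,0,2,0,0,0,10],[0,0,2,0,0,0,10],[0,0,2,0,0,0,10]]]'|grep -E "eef|contact|rot"; python3 -c "
from station import bot;print(bot.get_obs()['ft_torque'])"
```

```text
eef_pos: [564.3, 111.2, 80.5]
tcp_rot: [0.0, 0.809, -0.588, -0.0]
contact_force: [0.5, 0.4, -3.3]
[-0.01363474 -0.006065   -0.03050843]
```

```bash
python3 -m jog '[[[0,0,1,0,0,0,10],[0,0,2,0,0,0,10],[0,0,2,0,0,0,10],[0,0,2,0,0,-1,10],[0,0,2,0,0,-2,10],[0,0,2,0,0,-3,10],[0,0,2,0,0,-3,10]]]'; python3 -c "
from station import bot;print(bot.get_obs()['ft_torque'])"
```

```text
clock: 9.45
eef_pos: [564.6, 110.9, 77.6]
tcp_rot: [0.0, 0.819, -0.574, -0.0]
contact_force: [-0.1, -0.2, -3.2]
gripper_width: 21.5
[ 0.01446876 -0.0126257  -0.02038759]
```

```bash
python3 -m jog '[[[0,0,0,0,0,-1,10],[0,0,0,0,0,-2,10],[0,0,0,0,0,-2.5,10],[0,0,0,0,0,-2.5,10]]]'
```

```text
clock: 9.85
eef_pos: [564.7, 110.9, 75.2]
tcp_rot: [0.0, 0.819, -0.574, -0.0]
contact_force: [-0.4, 0.1, -4.4]
gripper_width: 21.7
```

```bash
python3 -m jog '[[[0,0,0,0,0,-0.4,10],[0,0,0,0,0,-0.8,10],[0,0,0,0,0,-0.8,10]]]'; python3 -m jog '[[[0,0,0,0,0,-0.3,10],[0,0,0,0,0,-0.5,10],[0,0,0,0,0,-0.5,10]]]'
```

```text
clock: 10.15
eef_pos: [564.8, 111.0, 74.9]
tcp_rot: [-0.0, 0.819, -0.574, 0.0]
contact_force: [-3.4, -0.2, 1.9]
gripper_width: 21.6
clock: 10.45
eef_pos: [564.7, 111.0, 74.8]
tcp_rot: [0.0, 0.819, -0.574, 0.0]
contact_force: [-5.2, -0.8, 8.7]
gripper_width: 21.4
```

```bash
python3 -m jog '[[[0,0,0,0,0,0.5,10],[0,0,0,0,0,0.5,30],[0,0,0,0,0,0.5,50],[0,0,0,0,0,0.5,50],[0,0,0,0,0,0.5,50],[0,0,0,0,0,0.5,50]]]'; python3 -m jog '[[[0,0,0,0,0,5,50],[0,0,0,0,0,20,50],[0,0,0,0,0,50,50],[0,0,0,0,0,90,50],[0,0,0,0,0,130,50],[0,0,0,0,-45,140,50],[0,0,0,0,-90,140,50],[0,0,0,0,-135,140,50],[0,0,0,0,-180,140,50],[0,0,0,0,-225,140,50],[0,0,0,0,-260,140,50],[0,0,0,0,-270,140,50]]]'
python3 -m jog '[[[0,0,0,0,0,0,50],[0,0,0,0,0,0,50]]]'
python3 - <<'E'
from seg import *
for n in ["top","scene"]:
    f=grab_frame(n);np.savez(f"{n}3.npz",**{k:np.array(v) for k,v in f.items()})
    im=cv2.cvtColor(f["img"],cv2.COLOR_RGB2BGR)
    r0,c0=(125,130) if n=="top" else (165,115)
    cv2.imwrite(f"pics/{n}3.png",cv2.resize(im[r0:r0+110,c0:c0+130],None,fx=5,fy=5,interpolation=cv2.INTER_CUBIC))
    if n=="top":
      cv2.imwrite("pics/fl3.png",plane(f,68,(505,625),(50,170)))
    # depth-based flange height
    hs=[];fs=[]
    for a in np.arange(0,6.28,.2):
        for rad,l in((36,hs),(56,fs)):
            w=world(f,*pix(f,(565+rad*np.cos(a),110.7+rad*np.sin(a),68 if rad==36 else 58)))
            if w is not None:l.append(w[2])
    print(n,np.round(np.percentile(hs,[20,50,80]),1),np.round(np.percentile(fs,[20,50,80]),1))
E
```

```text
clock: 11.05
eef_pos: [564.8, 110.9, 74.5]
tcp_rot: [-0.0, 0.819, -0.574, 0.0]
contact_force: [0.1, 0.3, -0.2]
gripper_width: 49.8
clock: 12.25
eef_pos: [564.0, -164.3, 215.7]
tcp_rot: [0.001, 0.817, -0.576, 0.001]
contact_force: [0.2, 0.4, -0.4]
gripper_width: 49.6
clock: 12.45
eef_pos: [565.0, -157.4, 215.2]
tcp_rot: [-0.001, 0.819, -0.573, 0.0]
contact_force: [-0.6, 1.0, 0.1]
gripper_width: 50.3
top [66.7 68.  69.4] [56.3 57.3 58.7]
scene [67.9 68.9 71.4] [58.  59.  60.3]
```

```bash
sleep 8
```

```text
(no output)
```

View pics/top3.png

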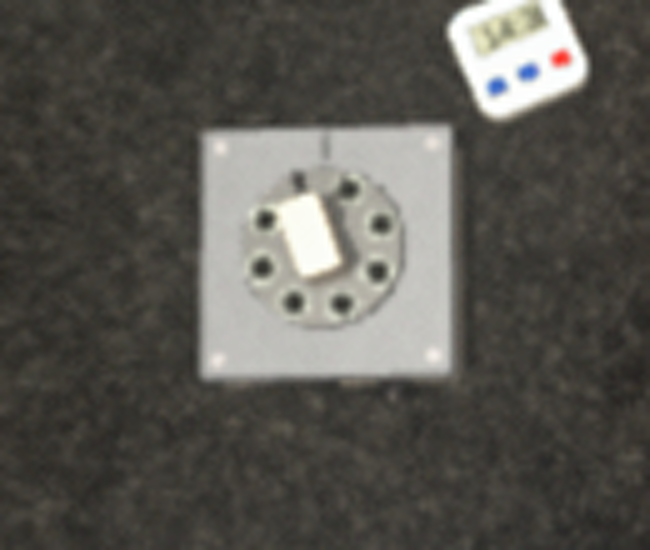

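View pics/scene3.png

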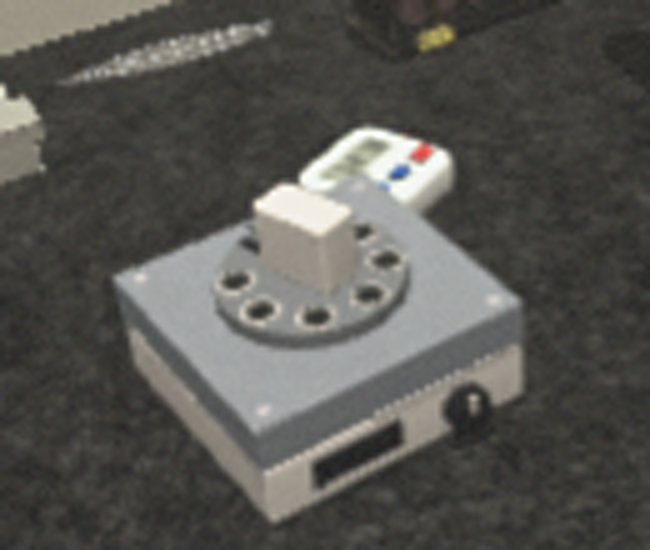

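The carrier sits flush on the mixer. In the top view its pointer, at about (298,180), lies roughly 20° anticlockwise of the index rib at (326,146). Depth puts the flange 10 mm above the mixer's top, and its own thickness is 10 mm, so there is no gap.

```bash
python3 -c "
from station import bot
print(bot.finish_job())"
```

```text
the job is handed in; nothing more can be done
None
```

The carrier is seated in the larger mixer, flange flush on its top, and the job is handed in. The clock read about 12.5 s of the 56 s allowed.

- **Finding the key:** I gripped the carrier by its bar and rested it on the key with about 4–5 N. Turning it anticlockwise in 2° steps, the upward force vanished at about 18° from the mixer's +x. I turned 2° more before lowering it. The key looked to be at about 20° in the pictures taken before the move.
- **Going home:** It passed the key's stop height with no resistance. It then landed where the flange should meet the mixer's top (TCP at 74.8 mm, as worked out beforehand). The final press was about 12 N, against the 35 N limit.
- **Last checks:** After I let go and moved clear, the flange stood 10.7 mm (top camera) and 9.9 mm (scene camera) above the mixer's top. Its thickness is 10 mm, so the two agree with it within depth noise. The carrier's pointer shows about 20° anticlockwise of the index rib.
- **Bystanders:** I never went near the timer, label roll or marker. I saw the timer still in place in the final pictures, but those crops do not show the label roll or marker, so I did not re-measure them.

No check failed. Before the move, the two cameras disagreed by about 1–2 mm on positions. An overlay just before insertion showed carrier and mixer shifted alike, and the carrier entered the well without side contact.

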